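# Charge the mill jar from the scoop

## Robot

A 7-joint arm with a two-finger parallel gripper is mounted at the origin on the work surface. World frame = base frame: x ahead of the robot, y to its left, z up, the work surface at z = 0. Lengths are in m, angles in rad, forces in N, time in s.
With the tool pointing down it reaches from about 0.4 to 0.85 m from the base axis. Payload 4.5 kg.
Tool frame: the origin (TCP) lies at the very end of the fingers, on their centre line; the grasp point (between the pads) lies 19 mm behind it (r.grip_point_offset is the distance from the TCP to the grasp point, in m); z points along the fingers, y is the line along which they close (so a half turn about z gives the same grasp; the last joint's range is limited). The gripper opens to 88 mm and grips with 3 to 60 N. Pads are 18 mm wide; open, the fingers measure 123 mm over their backs; the gripper's body (75 mm by 187 mm) begins 45 mm behind the grasp point.
Start: joints at [-1.305, 0.689, -0.195, 1.565, 0.157, 0.902, -0.215], TCP at [0.144, 0.608, 0.239] pointing down, gripper open.
Joint ranges: [-3.01, 3.01], [-0.46, 2.08], [-1.47, 1.51], [0.13, 2.56], [-1, 4.14], [0.04, 2.09], [-2.66, 2.66]. Speed limits (rad/s): [2.57, 2.57, 3.14, 3.14, 3.14, 3.14, 3.14].

## Interface

Orientations are given as a unit quaternion [x, y, z, w].
In Python, from plant import r gives the robot as it stands.
- The arm moves only by the tool carry_out, never from a script. Its argument "rows" is a list of rows, each a list of 3 entries, a list of its own where there are three numbers: the shift along the tool's x, y, z in cm, then the turn, a rotation vector about the tool's x, y, z in degrees, then the closure, from 0 (fully open) to 1 (shut). A call has 1 to 12 rows; each row is the pose to reach, as a shift and turn from the pose commanded when the call began, along the tool's axes at that moment; what a row does not reach only later rows make up. A row lasts 1/10 s, in which the tool goes at most 50 mm and 8.59 degrees, less where a joint would pass 70% of its speed; a pose out of reach is approached as far as the arm can. A call with a gripper value outside its range is refused whole. The fingers move at their own pace and stop on an object; "newtons" is the grip in N (left out, the last holds). Time passes only in rows, so rows that repeat a pose let the fingers close. It gives the time, the measured TCP pose, the force, the opening and the grip force at its end, in the units of the state.
- r.get_state(): the state, without advancing time (a new reading comes with each control period).
- r.snapshot(name): name is "scene" or "top" or "wrist"; returns a dict with "image" (384x512x3 uint8, red, green, blue), "fx", "fy", "cx", "cy" (pixels), "pose" (4x4, takes a point from camera to world coordinates). Camera axes: x right, y up, looking along -z (the intrinsics and any distortion apply to the point x, -y, -z); pixel columns grow to the right and rows downward; lengths in m; the calibration is good to about 2 mm. A picture is of the moment at which its call begins. There is no depth.
- r.finish_job(): hands the job in; it is judged then, once.
The state is a dict: "clock": time; "q": joint angles; "qd": joint speeds; "joint_torque": joint torques, N m; "tool_pos": TCP position; "eef_rot": TCP orientation; "contact_force": force on the tool from outside, world axes, zero at the start; "moment": the same for the moment, N m; "opening": opening from 0.0 (shut) to 1.0 (fully open); "finger_force": force on a finger pad.
Only numpy, scipy, OpenCV 4.12 (cv2) and the standard library are available. Lean on these libraries where they do the work, as an engineer would, in place of code of your own. Each camera call takes 0.05 s, during which the arm holds its last target. There are 200 camera calls.

## Task

Charge the porcelain mill jar with the six grinding cylinders that lie in the steel scoop. Lift the scoop level by its top handle, rest its spout lightly on the jar's rim with the lip over the mouth, then tip it so that the cylinders slide down the spout into the jar, keeping the spout resting gently on the rim, never pressing hard on the porcelain, until after the last one is in. Spill none, do not push the jar about or tip it, leave the other things where they are, and at the end set the empty scoop back down flat on the bench, clear of the jar, and let go.

Things in the scene. Friction and masses are not known exactly. Their poses are not given: they have to be found in the camera images.
- scoop: Charging scoop: open stainless trough, tapered spout in front, handle over the top; 166 mm long, 0.22-0.35 kg empty. Origin on its flat underside, below the grip point, 85 mm behind the lip; x to the spout, z up when level. Sides 34 mm high, 60 mm apart outside, tapering in from x = 5 to 40 mm; closed back at x = -81. The spout may come to the jar from any side. No pose while held.
- scoop_grip (a point): Point to grip on the scoop's handle, a black flat-sided bar along the scoop's x axis, 14 mm wide, 16 mm high, reaching from x = -81 to 53 mm; 88 mm above the underside, 85 mm behind the lip, a little ahead of the balance point. 46 mm of free air from the bar down to the sides. The bar hangs on a strap at the back and an arch at x = 39 to 53 mm (42 wide). Axes as the scoop's.
- spout_lip (a point): Middle of the lower front edge of the spout, on the underside's plane, which is flat from back to lip. Spout 45 mm long, 38 mm wide outside, 34 inside, sides 24 mm high, front open; sheet 2 mm. The steel is smooth: the cylinders begin to slide at a slope of about 13 to 20 degrees. Axes as the scoop's.
- mill_jar: Mill jar: heavy white porcelain, loose on the bench, open at the top; 100 mm diameter, 118 mm high, shoulder from 80 to 98 mm, then a straight neck 66 mm across outside; inner floor 10 mm up. 0.8 to 1.1 kg. Origin: centre of its underside; z up.
- jar_mouth (a point): Centre of the jar's mouth, in the plane of the rim's flat top, 118 mm above the jar's underside. Mouth 50 mm across, rim 8 mm wide, all of hard porcelain: it would chip under more than about 15 N, and there is next to no give in it: half a millimetre too far down already presses with 5 to 10 N.
- media0_c (a point): Centre of one of six alike grinding cylinders: white alumina, 16 mm diameter, 16 mm high, 12 g, standing on end in the scoop's trough at the start. z: along its axis.
- media1_c (a point): Centre of one of six alike grinding cylinders: white alumina, 16 mm diameter, 16 mm high, 12 g, standing on end in the scoop's trough at the start. z: along its axis.
- media2_c (a point): Centre of one of six alike grinding cylinders: white alumina, 16 mm diameter, 16 mm high, 12 g, standing on end in the scoop's trough at the start. z: along its axis.
- media3_c (a point): Centre of one of six alike grinding cylinders: white alumina, 16 mm diameter, 16 mm high, 12 g, standing on end in the scoop's trough at the start. z: along its axis.
- media4_c (a point): Centre of one of six alike grinding cylinders: white alumina, 16 mm diameter, 16 mm high, 12 g, standing on end in the scoop's trough at the start. z: along its axis.
- media5_c (a point): Centre of one of six alike grinding cylinders: white alumina, 16 mm diameter, 16 mm high, 12 g, standing on end in the scoop's trough at the start. z: along its axis.
- jar_lid: The jar's lid, a white porcelain disc of 72 mm diameter with a knob, 30 mm high, lying on the bench; to be left alone. Origin: centre of its underside.
- pigment_jar: Closed amber glass jar of pigment, 68 mm diameter, 95 mm high; to be left alone. Origin: centre of its underside.
- test_brick: Red fired test brick, 60 x 105 x 50 mm; to be left alone. Origin: centre of its underside.
Mind the look-alikes: they are no part of the job. Of the things that look like the scoop, take the one that is farthest to the robot's left at the start. What is shaped like the mill_jar but yellow is not meant.

How it is judged:
On the way, in this order (a step that is already met when the one before it is completed fails the run):
1. the spout rests on the jar's rim, its lip over the mouth (within 25 mm of the mouth's centre), the scoop still about level (within 0.22 rad) (contact force between scoop and mill_jar above 0.5 N and horizontal distance between spout_lip and jar_mouth below 0.025 m and angle between scoop_grip's own z axis and vertical below 0.22 rad), for 0.2 s.
2. all six cylinders are in the jar while the tipped spout (over 0.22 rad) still bears on the rim (more than 0.5 N), its lip within 25 mm of the mouth's centre (z of media0_c in the frame of mill_jar between 0 and 0.07 m and horizontal distance between each of media0_c, media1_c, media2_c, media3_c, media4_c, media5_c and jar_mouth below 0.045 m and z of media1_c in the frame of mill_jar between 0 and 0.07 m and z of media2_c in the frame of mill_jar between 0 and 0.07 m and z of media3_c in the frame of mill_jar between 0 and 0.07 m and z of media4_c in the frame of mill_jar between 0 and 0.07 m and z of media5_c in the frame of mill_jar between 0 and 0.07 m and contact force between scoop and mill_jar above 0.5 N and horizontal distance between spout_lip and jar_mouth below 0.025 m and angle between scoop_grip's own z axis and vertical above 0.22 rad), for 0.3 s.
At the end, for the whole second after the job is handed in: All six cylinders lie in the jar (below 70 mm above its underside, within 45 mm of its axis); the jar stands upright (0.08 rad) on the bench within 30 mm of where it stood; the scoop stands flat on the bench (tilt under 0.08 rad, handle middle 80 to 94 mm up), not touching the jar; both at rest (z of media0_c in the frame of mill_jar between 0 and 0.07 m and horizontal distance between each of media0_c, media1_c, media2_c, media3_c, media4_c, media5_c and jar_mouth below 0.045 m and z of media1_c in the frame of mill_jar between 0 and 0.07 m and z of media2_c in the frame of mill_jar between 0 and 0.07 m and z of media3_c in the frame of mill_jar between 0 and 0.07 m and z of media4_c in the frame of mill_jar between 0 and 0.07 m and z of media5_c in the frame of mill_jar between 0 and 0.07 m and angle between each of scoop_grip, mill_jar's own z axis and vertical below 0.08 rad and height (world z) of scoop_grip between 0.08 and 0.094 m and contact force between scoop and mill_jar below 0.1 N and height (world z) of mill_jar below 0.006 m and distance of mill_jar from where it was at the start of the episode below 0.03 m and linear speed of each of scoop, mill_jar below 0.02 m/s).
It fails at once if the scoop presses on the jar with more than 15 N (contact force between scoop and mill_jar above 15 N).
It fails at once if the jar is pushed more than 30 mm or tipped more than 0.12 rad (distance of mill_jar from where it was at the start of the episode above 0.03 m or angle between mill_jar's own z axis and vertical above 0.12 rad).
It fails at once if the scoop is tipped (over 0.35 rad) with its lip more than 4 mm above the plane of the mouth while any cylinder is not yet in the jar (angle between scoop_grip's own z axis and vertical above 0.35 rad and z of spout_lip in the frame of mill_jar above 0.122 m and not (z of media0_c in the frame of mill_jar between 0 and 0.07 m and horizontal distance between each of media0_c, media1_c, media2_c, media3_c, media4_c, media5_c and jar_mouth below 0.045 m and z of media1_c in the frame of mill_jar between 0 and 0.07 m and z of media2_c in the frame of mill_jar between 0 and 0.07 m and z of media3_c in the frame of mill_jar between 0 and 0.07 m and z of media4_c in the frame of mill_jar between 0 and 0.07 m and z of media5_c in the frame of mill_jar between 0 and 0.07 m)).
It fails at once if a cylinder is spilled onto the bench ((height (world z) of media0_c below 0.03 m and horizontal distance between media0_c and jar_mouth above 0.055 m and distance between media0_c and scoop_grip above 0.15 m) or (height (world z) of media1_c below 0.03 m and horizontal distance between media1_c and jar_mouth above 0.055 m and distance between media1_c and scoop_grip above 0.15 m) or (height (world z) of media2_c below 0.03 m and horizontal distance between media2_c and jar_mouth above 0.055 m and distance between media2_c and scoop_grip above 0.15 m) or (height (world z) of media3_c below 0.03 m and horizontal distance between media3_c and jar_mouth above 0.055 m and distance between media3_c and scoop_grip above 0.15 m) or (height (world z) of media4_c below 0.03 m and horizontal distance between media4_c and jar_mouth above 0.055 m and distance between media4_c and scoop_grip above 0.15 m) or (height (world z) of media5_c below 0.03 m and horizontal distance between media5_c and jar_mouth above 0.055 m and distance between media5_c and scoop_grip above 0.15 m)).
It fails at once if the lid, the pigment jar or the test brick is moved by more than 10 mm (distance of any of jar_lid, pigment_jar, test_brick from where it was at the start of the episode above 0.01 m).
It also fails if it takes over 72 s, if anything falls off the work surface, if the arm or the gripper's body presses on something with over 40 N, if the wrist force passes 120 N, or if a joint passes its speed limit or range.

## Working session

There is one attempt and no reset: what is moved stays moved. The work goes in short steps, Python scripts to look and compute and a tool call to move; the robot and the scene stay as the last step left them, time stands still between calls to the robot, and variables do not carry over. Pictures are saved under pics/ and viewed, at most 10 in all, crops included, and the job is handed in when it is done.

Besides the shell and the picture viewer there is one more tool, called by a JSON object that holds its "name" and its "arguments", one argument or row to a line. carry_out: Moves the arm, as the interface text tells. Its arguments: {"type":"object","properties":{"rows":{"type":"array"},"newtons":{"type":"number"}},"required":["rows"]}

```bash
ls; mkdir -p pics; python3 - <<'E'
from plant import r
import cv2,pickle
for n in("top","scene"):
    s=r.snapshot(n);pickle.dump(s,open(n+".pkl","wb"))
    print(n,s["fx"],s["fy"],s["cx"],s["cy"],s["pose"].tolist() if hasattr(s["pose"],"tolist") else s["pose"],[k for k in s])
    cv2.imwrite(f"pics/{n}0.png",cv2.resize(s["image"][:,:,::-1],(800,600)))
print(r.get_state())
E
```

```text
pics
top 470.182268004036 470.182268004036 252.25555742734488 185.1602313642827 [[-0.005966563840110151, 0.9935366466258205, -0.11335489370759971, 0.41064372510246583], [-0.9999796402144686, -0.005671606424008122, 0.00292438662167147, -0.05098613654630418], [0.002262580934188118, 0.11337003436574623, 0.9935502584345824, 1.36888113771097], [0.0, 0.0, 0.0, 1.0]] ['image', 'fx', 'fy', 'cx', 'cy', 'pose']
scene 421.93162149243744 421.93162149243744 258.53449804685465 188.76000987279573 [[0.7311553569981101, -0.5470794425199481, 0.40757321735490554, 0.9462228231283524], [0.6820668030311717, 0.5984876988208251, -0.4202348754720272, -0.46419864577682635], [-0.014025695555060924, 0.5852491417611956, 0.8107322134539745, 0.913493446819832], [0.0, 0.0, 0.0, 1.0]] ['image', 'fx', 'fy', 'cx', 'cy', 'pose']
{'clock': 0.1, 'q': array([-1.30521396,  0.68988693, -0.19451635,  1.56618348,  0.15730675,
        0.90251711, -0.21510669]), 'qd': array([ 1.59388818e-03, -2.21744953e-03, -6.96381499e-04, -3.04275659e-03,
        6.45992030e-04,  9.16395820e-05, -8.59104742e-04]), 'joint_torque': array([-2.30948674e-03, -5.28500426e+01, -1.27100408e+00, -1.53838992e+01,
       -5.25126304e-02,  1.92514024e-03,  3.56046712e-05]), 'tool_pos': array([0.14349157, 0.60774724, 0.23801345]), 'eef_rot': array([ 1.15600129e-01,  9.93295508e-01, -8.01427138e-04, -2.97552673e-05]), 'contact_force': array([ 0.9196998 , -0.52565645, -0.51108143]), 'moment': array([ 0.02331058, -0.0292386 , -0.01934355]), 'finger_force': 0.0, 'opening': 0.9967921942101688}
```

View pics/top0.png

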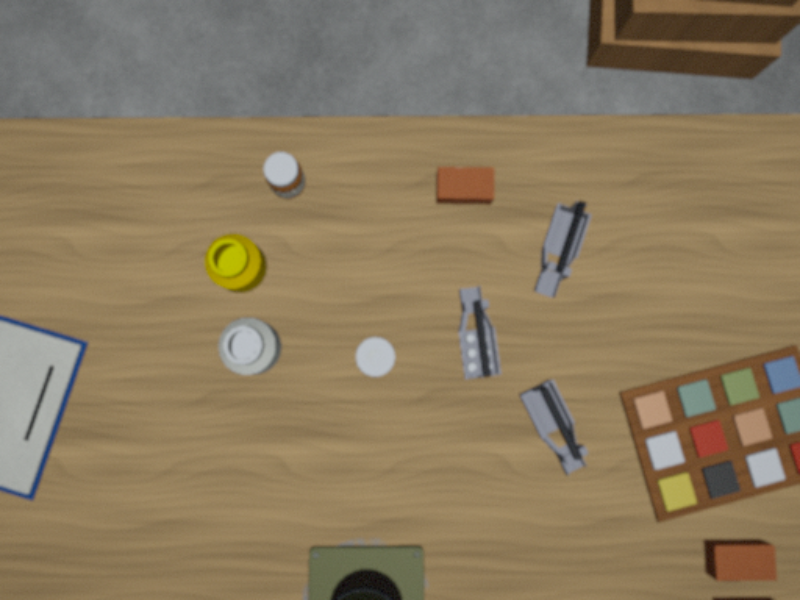

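View pics/scene0.png

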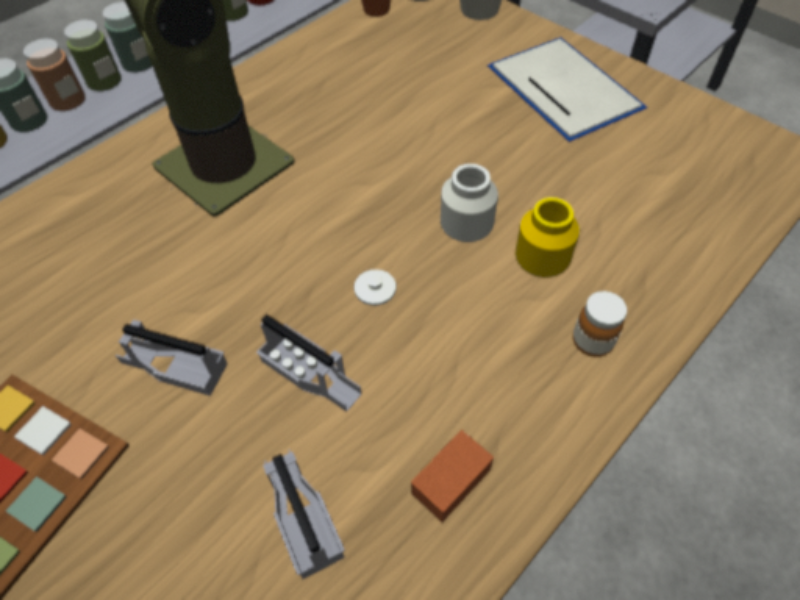

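The top view shows three scoops at (478,335), (563,248) and (553,428). Only (478,335) is farthest left, since left is +y, and it is also the one holding cylinders. The white jar at (248,347) is the mill jar and the yellow one at (235,263) is the decoy. The lid is at (375,357), the pigment jar at (283,172) and the brick at (465,184). The scene view agrees with this. Next I'll measure and make the confirming crop.

```bash
cat > h.py <<'E'
import numpy as np,cv2
from scipy.spatial.transform import Rotation as R
def ray(s,u,v):
    d=s["pose"][:3,:3]@np.array([(u-s["cx"])/s["fx"],-(v-s["cy"])/s["fy"],-1.]);return s["pose"][:3,3],d
def at(s,u,v,z):
    o,d=ray(s,u,v);return o+d*(z-o[2])/d[2]
def proj(s,p):
    c=s["pose"][:3,:3].T@(np.array(p)-s["pose"][:3,3]);return s["cx"]-s["fx"]*c[0]/c[2],s["cy"]+s["fy"]*c[1]/c[2]
def blobs(m,amin=15):
    n,l,st,ce=cv2.connectedComponentsWithStats(m.astype(np.uint8));return [(l==i) for i in range(1,n) if st[i,4]>=amin]
def tri(a,b):
    (o1,d1),(o2,d2)=a,b;t=np.linalg.lstsq(np.c_[d1,-d2],o2-o1,rcond=None)[0];return (o1+d1*t[0]+o2+d2*t[1])/2
E
python3 - <<'E'
from h import *;import pickle
S={n:pickle.load(open(n+".pkl","rb")) for n in("top","scene")}
for n,s in S.items():
    im=s["image"].astype(int);hsv=cv2.cvtColor(s["image"],cv2.COLOR_RGB2HSV)
    print(n)
    for b in blobs(im.max(2)<55,40):
        v,u=np.nonzero(b)
        if len(u)<600:
            rect=cv2.minAreaRect(np.c_[u,v].astype(np.float32));bx=cv2.boxPoints(rect)
            print(" dark",len(u),rect,at(s,*rect[0],.096 if n=="top" else .09).round(3))
    for b in blobs((im.min(2)>140)&(hsv[...,1]<40),40):
        v,u=np.nonzero(b);print(" white",len(u),u.mean().round(1),v.mean().round(1),u.min(),u.max(),v.min(),v.max(),at(s,u.mean(),v.mean(),.118).round(3))
t=S["top"]["image"]
a=cv2.resize(t[170:300,270:400][:,:,::-1],(400,400),interpolation=cv2.INTER_CUBIC)
b=cv2.resize(t[190:250,130:190][:,:,::-1],(400,400),interpolation=cv2.INTER_CUBIC)
cv2.imwrite("pics/crop1.png",np.hstack([a,b]))
E
```

```text
top
 dark 111 ((380.2362060546875, 16.512428283691406), (5.361001014709473, 33.26974105834961), 3.0127875804901123) [ 1.036 -0.421  0.096]
 dark 102 ((399.0, 9.5), (19.0, 8.0), 90.0) [ 1.057 -0.476  0.096]
 dark 146 ((365.12750244140625, 151.38926696777344), (4.974025726318359, 45.49161911010742), 16.557071685791016) [ 0.648 -0.366  0.096]
 dark 62 ((306.3067626953125, 207.9707794189453), (28.25311279296875, 3.0812957286834717), 84.5596694946289) [ 0.493 -0.201  0.096]
 dark 70 ((454.0, 357.5), (21.0, 4.0), 90.0) [ 0.099 -0.58   0.096]
 white 367 179.1 107.3 169 189 97 118 [0.768 0.144 0.118]
 white 923 158.1 222.0 141 175 204 239 [0.457 0.196 0.118]
 white 3458 17.9 254.7 0 50 206 314 [0.373 0.563 0.118]
 white 45 300.8 215.8 298 304 212 220 [ 0.471 -0.183  0.118]
 white 514 239.8 228.0 227 252 216 240 [ 0.439 -0.021  0.118]
 white 43 301.8 225.4 299 305 222 229 [ 0.445 -0.185  0.118]
 white 46 302.0 234.6 299 305 231 238 [ 0.421 -0.185  0.118]
 white 406 425.4 287.9 414 437 276 299 [ 0.28  -0.506  0.118]
 white 398 489.7 298.9 478 501 287 310 [ 0.251 -0.672  0.118]
scene
 dark 453 
[... 1587 characters left out ...]
02 45 118 [-0.168 -0.178  0.118]
 white 520 299.2 123.2 283 317 105 136 [0.481 0.174 0.118]
 white 445 239.4 183.0 227 252 173 193 [ 0.502 -0.07   0.118]
 white 422 387.7 196.5 375 400 186 207 [0.779 0.131 0.118]
 white 355 187.2 230.6 171 201 217 243 [ 0.508 -0.239  0.118]
 white 490 113.9 234.4 85 132 222 246 [ 0.398 -0.353  0.118]
 white 188 218.5 250.0 210 229 238 259 [ 0.593 -0.225  0.118]
 white 158 421.4 263.0 411 430 249 275 [0.921 0.036 0.118]
 white 538 26.5 274.6 10 43 260 289 [ 0.344 -0.53   0.118]
 white 428 204.0 331.4 185 219 297 354 [ 0.696 -0.362  0.118]
 white 323 187.4 339.3 174 198 303 363 [ 0.684 -0.393  0.118]
 white 55 182.6 346.3 176 190 328 365 [ 0.687 -0.407  0.118]
```

View pics/crop1.png

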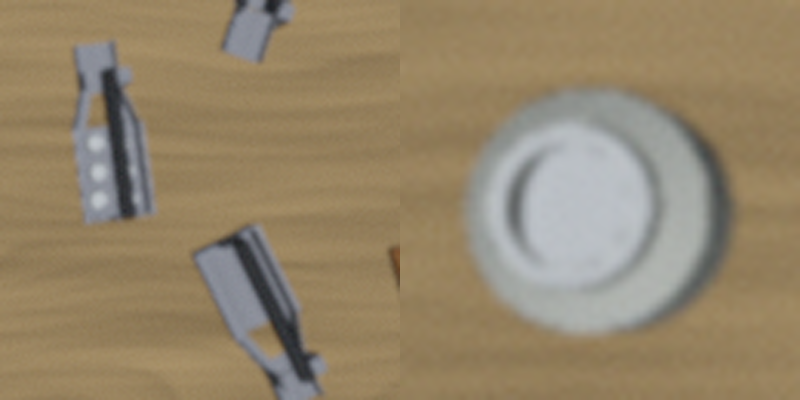

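The crop confirms the target. The left scoop carries visible cylinders at (98,145), (98,172) and (98,200), its black bar runs from (108,70) to (125,215), and its spout points to +x. The other two scoops are empty. The right half shows the white jar with its mouth centred at about (573,205). Next I'll move over the scoop.

```bash
cat >> h.py <<'E'
def tool(yaw,pitch=0):
    "orientation with tool x along scoop x at world yaw, nose down by pitch (deg)"
    return R.from_euler('z',yaw,degrees=True)*R.from_quat([1,0,0,0])*R.from_euler('y',-pitch,degrees=True)
def rel(p0,R0,p1,R1):
    return (R0.inv().apply(np.array(p1)-p0)*100).round(2),np.degrees((R0.inv()*R1).as_rotvec()).round(2)
E
python3 - <<'E'
from h import *
p0=[.1435,.608,.239];R0=R.from_quat([.1156,.9933,0,0])
print(rel(p0,R0,[.5,.25,.27],tool(90)))
print(rel([.5,.25,.27],tool(90),[.46,-.2,.27],tool(6)))
E
```

```text
(array([-42.92, -26.66,  -3.1 ]), array([ 0.  ,  0.  , 76.72]))
(array([-45.,  -4.,   0.]), array([ 0.,  0., 84.]))
```

{"name": "carry_out", "arguments": {
  "rows": [
    [[-42.9, -26.7, -3.1], [0, 0, 76.7], 0],
    [[-42.9, -26.7, -3.1], [0, 0, 76.7], 0],
    [[-42.9, -26.7, -3.1], [0, 0, 76.7], 0],
    [[-42.9, -26.7, -3.1], [0, 0, 76.7], 0],
    [[-42.9, -26.7, -3.1], [0, 0, 76.7], 0],
    [[-42.9, -26.7, -3.1], [0, 0, 76.7], 0],
    [[-42.9, -26.7, -3.1], [0, 0, 76.7], 0],
    [[-42.9, -26.7, -3.1], [0, 0, 76.7], 0],
    [[-42.9, -26.7, -3.1], [0, 0, 76.7], 0],
    [[-42.9, -26.7, -3.1], [0, 0, 76.7], 0],
    [[-42.9, -26.7, -3.1], [0, 0, 76.7], 0],
    [[-42.9, -26.7, -3.1], [0, 0, 76.7], 0]
  ]
}}

```text
clock: 1.3
tool_pos: [0.5007, 0.2481, 0.2695]
eef_rot: [0.708, 0.706, -0.0, 0.0]
contact_force: [0.5, 0.6, -0.1]
opening: 1.002
finger_force: 0.0
```

```bash
python3 - <<'E'
from plant import r
import cv2,pickle
s=r.snapshot("wrist");pickle.dump(s,open("w1.pkl","wb"))
print(s["fx"],s["cx"],s["cy"],s["pose"].round(3).tolist())
cv2.imwrite("pics/w1.png",s["image"][:,:,::-1])
E
```

```text
265.80015551584773 254.84048464998824 191.25228805627677 [[1.0, 0.004, 0.0, 0.502], [-0.004, 0.96, 0.279, 0.319], [0.001, -0.279, 0.96, 0.416], [0.0, 0.0, 0.0, 1.0]]
```

View pics/w1.png

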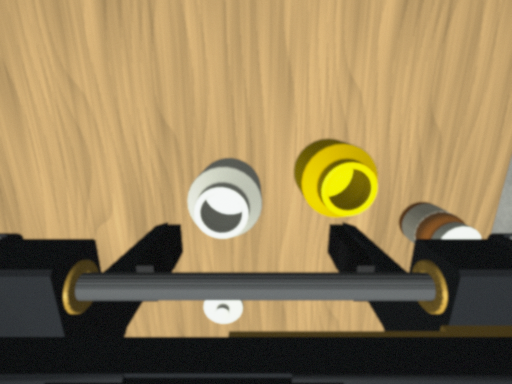

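{"name": "carry_out", "arguments": {
  "rows": [
    [[-45, -4, 0], [0, 0, 84], 0],
    [[-45, -4, 0], [0, 0, 84], 0],
    [[-45, -4, 0], [0, 0, 84], 0],
    [[-45, -4, 0], [0, 0, 84], 0],
    [[-45, -4, 0], [0, 0, 84], 0],
    [[-45, -4, 0], [0, 0, 84], 0],
    [[-45, -4, 0], [0, 0, 84], 0],
    [[-45, -4, 0], [0, 0, 84], 0],
    [[-45, -4, 0], [0, 0, 84], 0],
    [[-45, -4, 0], [0, 0, 84], 0],
    [[-45, -4, 0], [0, 0, 84], 0],
    [[-45, -4, 0], [0, 0, 84], 0]
  ]
}}

```text
clock: 2.55
tool_pos: [0.4604, -0.1971, 0.2692]
eef_rot: [0.998, 0.056, -0.0, -0.001]
contact_force: [0.7, 0.4, -0.9]
opening: 0.998
finger_force: 0.0
```

The wrist picture shows the mill jar's mouth at about (222,210), the yellow jar at (348,188), and the lid at (223,308).

```bash
python3 - <<'E'
from plant import r
from h import *
import pickle
s=r.snapshot("wrist");pickle.dump(s,open("w2.pkl","wb"))
a=s["image"][:,:,::-1]
w=pickle.load(open("w1.pkl","rb"))["image"][150:260,170:280][:,:,::-1]
cv2.imwrite("pics/w2.png",np.hstack([a,cv2.resize(w,(288,384),interpolation=cv2.INTER_CUBIC)]))
E
```

```text
(no output)
```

View pics/w2.png

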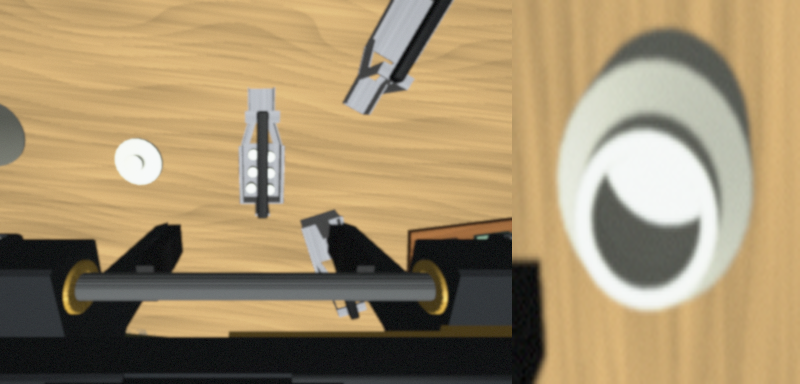

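The wrist picture shows the scoop almost vertical at column 262, with the lip edge at row 88, the bar from row 112 to 217, and all six cylinders in place. The inset shows the rim ellipse centred at full-image (222,212).

```bash
python3 - <<'E'
from h import *
import pickle
s=pickle.load(open("w2.pkl","rb"));im=s["image"].astype(int)
m=np.zeros(im.shape[:2],bool);m[100:222,235:290]=(im.max(2)<60)[100:222,235:290]
pts=[]
for v in range(114,216):
    u=np.nonzero(m[v])[0]
    if 5<=len(u)<=16: pts.append((u.mean(),v,len(u)))
pts=np.array(pts);P=np.array([at(s,a,b,.096) for a,b,_ in pts])
k=np.polyfit(P[:,0],P[:,1],1);print("yaw",np.degrees(np.arctan(k[0])),"front/back rows",pts[0],pts[-1],P[0].round(4),P[-1].round(4),"resid",np.std(P[:,1]-np.polyval(k,P[:,0])))
g=im[:,258:264].mean((1,2));print("lip rows",g[80:96].round())
hsv=cv2.cvtColor(s["image"],cv2.COLOR_RGB2HSV)
mm=(hsv[...,1]<45)&(im.max(2)>90)
for v in(91,95,100,105):
    u=np.nonzero(mm[v,235:290])[0]+235;print("spout",v,u.min(),u.max(),at(s,u.mean(),v,.02).round(4))
for row in(87,88,89): print("lip",at(s,261,row,.0).round(4))
for sn,roi in(("w1",(150,260,170,280)),("top",(190,250,130,190))):
    s=pickle.load(open(sn+".pkl","rb"));im=s["image"].astype(int)[roi[0]:roi[1],roi[2]:roi[3]]
    print(sn,[np.percentile(im.min(2),q) for q in(50,80,90,95,99)])
    if sn=="w1":
        b=max(blobs(im.min(2)>225,20),key=lambda b:b.sum()).astype(np.uint8)
        c=cv2.convexHull(max(cv2.findContours(b,0,cv2.CHAIN_APPROX_NONE)[0],key=len))
        e=cv2.fitEllipse(c);c0=np.array(e[0])+[roi[2],roi[0]];print(e,c0)
        W=np.array([at(s,a+roi[2],b_+roi[0],.118)[:2] for a,b_ in c[:,0]]);(x,y),rad=cv2.minEnclosingCircle(W.astype(np.float32));
        A=np.c_[2*W,np.ones(len(W))];q=np.linalg.lstsq(A,(W**2).sum(1),rcond=None)[0];print("circle",q[:2].round(4),np.sqrt(q[2]+q[0]**2+q[1]**2),(x,y),rad)
    else: print(at(s,156,220.7,.118))
E
```

```text
yaw 5.193721676109794 front/back rows [262. 197.   5.] [261.5 212.    6. ] [ 0.4338 -0.2095  0.096 ] [ 0.4137 -0.2112  0.096 ] resid 0.000870944328397241
lip rows [164. 166. 169. 175. 177. 177. 177. 180. 186. 191. 192. 193. 193. 192.
 192. 192.]
spout 91 248 274 [ 0.5643 -0.1941  0.02  ]
spout 95 248 274 [ 0.5591 -0.1947  0.02  ]
spout 100 248 274 [ 0.5525 -0.1955  0.02  ]
spout 105 248 274 [ 0.5458 -0.1963  0.02  ]
lip [ 0.5714 -0.1937  0.    ]
lip [ 0.5701 -0.1938  0.    ]
lip [ 0.5687 -0.194   0.    ]
w1 [np.float64(115.0), np.float64(182.20000000000073), np.float64(228.0), np.float64(245.0), np.float64(245.0)]
((50.41795349121094, 62.621673583984375), (49.11940383911133, 54.69198226928711), 104.24991607666016) [220.41795349 212.62167358]
circle [0.4602 0.2052] 0.03201899242797274 (0.45968109369277954, 0.20460855960845947) 0.032798219472169876
top [np.float64(95.0), np.float64(156.0), np.float64(176.0), np.float64(185.0), np.float64(187.0)]
[0.45989842 0.20131518 0.118     ]
```

```bash
python3 - <<'E'
from h import *
import pickle
s=pickle.load(open("w2.pkl","rb"));im=s["image"].astype(int)
for T in(70,90):
    P=[]
    for v in range(126,216):
        u=np.nonzero(im[v,254:271].max(1)<T)[0]+254
        if len(u)>=5: P.append(at(s,u.mean(),v,.096))
    P=np.array(P);k=np.polyfit(P[:,0],P[:,1],1);print(T,len(P),np.degrees(np.arctan(k[0])),np.polyval(k,[.45,.486,.52]),np.std(P[:,1]-np.polyval(k,P[:,0])))
col=im[:,260:264].max(2).mean(1);print(col[106:120].round(),col[208:222].round())
for v in(111,112,113,214,215,216,217,218):print(v,at(s,262,v,.096).round(4),at(s,262,v,.08).round(4))
E
```

```text
70 90 6.773583847064287 [-0.20743491 -0.203159   -0.19912064] 0.0003473673356840002
90 90 6.352745260874547 [-0.20749048 -0.20348249 -0.19969717] 0.0003031488851775326
[198. 196. 196. 188. 160. 103.  60.  59.  64.  64.  64.  64.  64.  64.] [ 60.  60.  60.  60.  60.  60.  60.  59.  63.  85. 129. 169. 188. 192.]
111 [ 0.5368 -0.197   0.096 ] [ 0.5371 -0.1974  0.08  ]
112 [ 0.5358 -0.1972  0.096 ] [ 0.5359 -0.1975  0.08  ]
113 [ 0.5347 -0.1973  0.096 ] [ 0.5348 -0.1977  0.08  ]
214 [ 0.411  -0.2122  0.096 ] [ 0.405  -0.2133  0.08  ]
215 [ 0.4097 -0.2124  0.096 ] [ 0.4035 -0.2135  0.08  ]
216 [ 0.4083 -0.2125  0.096 ] [ 0.4021 -0.2137  0.08  ]
217 [ 0.4069 -0.2127  0.096 ] [ 0.4007 -0.2138  0.08  ]
218 [ 0.4056 -0.2129  0.096 ] [ 0.3992 -0.214   0.08  ]
```

{"name": "carry_out", "arguments": {
  "rows": [
    [[2.45, 0.6, 5], [0, 0, -0.5], 0],
    [[2.45, 0.6, 9], [0, 0, -0.5], 0],
    [[2.45, 0.6, 13], [0, 0, -0.5], 0],
    [[2.45, 0.6, 15], [0, 0, -0.5], 0],
    [[2.45, 0.6, 17], [0, 0, -0.5], 0],
    [[2.45, 0.6, 18.5], [0, 0, -0.5], 0],
    [[2.45, 0.6, 19.5], [0, 0, -0.5], 0],
    [[2.45, 0.6, 20.1], [0, 0, -0.5], 0],
    [[2.45, 0.6, 20.1], [0, 0, -0.5], 0],
    [[2.45, 0.6, 20.1], [0, 0, -0.5], 0],
    [[2.45, 0.6, 20.1], [0, 0, -0.5], 0]
  ]
}}

```text
clock: 3.7
tool_pos: [0.4854, -0.2036, 0.0694]
eef_rot: [0.998, 0.057, 0.001, 0.0]
contact_force: [0.1, -0.5, 0.9]
opening: 1.0
finger_force: 0.0
```

```bash
python3 - <<'E'
from plant import r
from h import *
import pickle
st=r.get_state();print(st["tool_pos"],R.from_quat(st["eef_rot"]).as_matrix()[:,0],st["contact_force"],st["moment"],st["q"])
s=r.snapshot("wrist");cv2.imwrite("pics/w3.png",s["image"][:,:,::-1])
E
```

```text
[ 0.485397   -0.20359462  0.06936287] [0.9934858  0.11395001 0.00116732] [ 0.06676284 -0.51001029  0.91193049] [-0.00866131  0.147262    0.02280371] [ 0.15455534  0.8621829   0.26262463  2.00168016 -0.60702302  0.35280772
 -0.5515216 ]
```

View pics/w3.png

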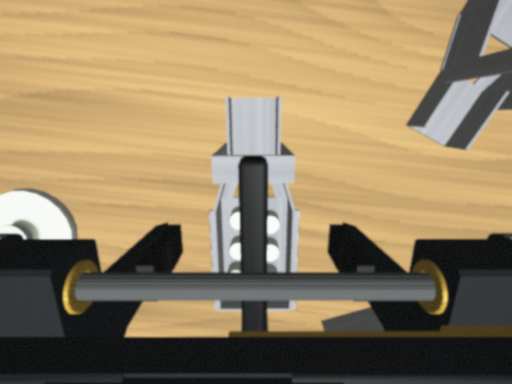

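The scoop is centred between the fingers: the bar is at column 254, the lip at row 97 and the arch at row 168. I'll close the gripper.

{"name": "carry_out", "arguments": {
  "rows": [
    [[0, 0, 0], [0, 0, 0], 0.5],
    [[0, 0, 0], [0, 0, 0], 0.75],
    [[0, 0, 0], [0, 0, 0], 0.8],
    [[0, 0, 0], [0, 0, 0], 0.9],
    [[0, 0, 0], [0, 0, 0], 1],
    [[0, 0, 0], [0, 0, 0], 1],
    [[0, 0, 0], [0, 0, 0], 1],
    [[0, 0, 0], [0, 0, 0], 1],
    [[0, 0, 0], [0, 0, 0], 1]
  ],
  "newtons": 55
}}

```text
clock: 4.65
tool_pos: [0.4849, -0.2035, 0.0687]
eef_rot: [0.998, 0.057, -0.0, -0.0]
contact_force: [0.3, 1.0, 1.1]
opening: 0.21
finger_force: 0.0
```

```bash
python3 - <<'E'
from plant import r
from h import *
import pickle
st=r.get_state();print(st["clock"],st["tool_pos"],st["opening"],st["finger_force"],st["contact_force"],st["moment"])
s=r.snapshot("wrist");pickle.dump(s,open("w4.pkl","wb"));im=s["image"].astype(int)
g=im[:,246:262].mean((1,2));d=np.diff(g);print(d[90:104].round(1))
sp=im[108:140].mean((0,2));print(np.diff(sp)[222:234].round(),np.diff(sp)[272:286].round())
for v in(96,97,98):print(at(s,254,v,0).round(4))
E
```

```text
4.65 [ 0.48489791 -0.20347594  0.06867124] 0.21021689003201757 0.0 [0.34564831 1.01180984 1.12184457] [-0.00952208  0.14948174 -0.01783049]
[-1.9 -0.7  0.5  0.8  3.3  6.6  7.   4.8  0.4  0.1  0.3 -0.2  0.1 -0.5]
[  0.   1.   5.   9.   5. -13. -34. -32.  11.  40.  26.   8.] [ -2.  -8. -26. -38.  -4.  40.  31.   8.  -6.  -8.  -3.  -1.   0.  -0.]
[ 0.5701 -0.1938  0.    ]
[ 0.5694 -0.1939  0.    ]
[ 0.5687 -0.194   0.    ]
```

{"name": "carry_out", "arguments": {
  "rows": [
    [[0, 0, 0], [0, 0, 0], 1],
    [[0, 0, 0], [0, 0, 0], 1],
    [[0, 0, 0], [0, 0, 0], 1],
    [[0, 0, 0], [0, 0, 0], 1],
    [[0, 0, 0], [0, 0, 0], 1]
  ]
}}

```text
clock: 5.2
tool_pos: [0.4849, -0.2034, 0.0686]
eef_rot: [0.998, 0.057, -0.0, -0.0]
contact_force: [0.3, 0.7, -0.7]
opening: 0.145
finger_force: 55.0
```

{"name": "carry_out", "arguments": {
  "rows": [
    [[0, 0, -0.3], [0, 0, 0], 1],
    [[0, 0, -1], [0, 0, 0], 1],
    [[0, 0, -2], [0, 0, 0], 1],
    [[0, 0, -3.5], [0, 0, 0], 1],
    [[0, 0, -5], [0, 0, 0], 1],
    [[0, 0, -6.5], [0, 0, 0], 1],
    [[0, 0, -8.5], [0, 0, 0], 1],
    [[0, 0, -10.5], [0, 0, 0], 1],
    [[0, 0, -12.5], [0, 0, 0], 1],
    [[0, 0, -14], [0, 0, 0], 1],
    [[0, 0, -15], [0, 0, 0], 1],
    [[0, 0, -15], [0, 0, 0], 1]
  ]
}}

```text
clock: 6.4
tool_pos: [0.4854, -0.2038, 0.2202]
eef_rot: [0.998, 0.057, 0.001, 0.001]
contact_force: [-0.2, 0.4, -4.2]
opening: 0.15
finger_force: 55.0
```

```bash
python3 - <<'E'
from plant import r
from h import *
import pickle
st=r.get_state();print(st["clock"],st["tool_pos"],st["eef_rot"],st["opening"],st["finger_force"],st["contact_force"],st["moment"])
s=r.snapshot("wrist");pickle.dump(s,open("w5.pkl","wb"));im=s["image"].astype(int)
g=im[:,246:262].mean((1,2));d=np.diff(g);print(d[88:108].round(1))
# jar target: lip 8 mm short of mouth centre
J=np.array([.460,.2045])
for yaw in(60,70,80):
    u=np.array([np.cos(np.radians(yaw)),np.sin(np.radians(yaw))])
    for back in(.15,.089):
        g=J-u*back;print(yaw,g.round(3),np.hypot(*g))
E
```

```text
6.4 [ 0.48539939 -0.20384621  0.22016494] [9.98385185e-01 5.67908561e-02 1.25163951e-03 5.04813131e-04] 0.14999287094579103 54.9943345785141 [-0.22830616  0.43255418 -4.1705231 ] [-0.02605035 -0.00508463 -0.0011794 ]
[ 0.5 -0.4 -1.  -1.1 -1.   2.2  9.9 12.1  5.2  0.5  0.2  0.   0.  -0.2
 -0.1  0.1 -0.   0.  -0.2 -0. ]
60 [0.385 0.075] 0.3921601604929097
60 [0.416 0.127] 0.4345998841196839
70 [0.409 0.064] 0.41360769810998715
70 [0.43  0.121] 0.44624084256740376
80 [0.434 0.057] 0.43765151186150913
80 [0.445 0.117] 0.459646549204097
```

{"name": "carry_out", "arguments": {
  "rows": [
    [[0, -0.3, 0], [0, 0, -0.7], 1],
    [[0, -1, 0], [0, 0, -2.1], 1],
    [[-0.1, -1.9, 0], [0, 0, -4.1], 1],
    [[-0.1, -3.2, 0], [0, 0, -6.9], 1],
    [[-0.2, -4.9, 0], [0, 0, -10.3], 1],
    [[-0.2, -6.5, 0], [0, 0, -13.7], 1],
    [[-0.3, -8.1, 0], [0, 0, -17.1], 1],
    [[-0.4, -9.7, 0], [0, 0, -20.6], 1],
    [[-0.4, -11.3, 0], [0, 0, -24], 1],
    [[-0.5, -12.9, 0], [0, 0, -27.4], 1],
    [[-0.5, -14.6, 0], [0, 0, -30.8], 1],
    [[-0.6, -16.2, 0], [0, 0, -34.25], 1]
  ]
}}

```text
clock: 7.65
tool_pos: [0.4605, -0.0417, 0.2187]
eef_rot: [0.936, 0.351, 0.0, -0.0]
contact_force: [0.1, 0.4, -4.1]
opening: 0.15
finger_force: 55.0
```

{"name": "carry_out", "arguments": {
  "rows": [
    [[0.9, -1.4, 0], [0, 0, -3.4], 1],
    [[1.7, -2.7, 0], [0, 0, -6.9], 1],
    [[2.6, -4.1, 0], [0, 0, -10.3], 1],
    [[3.4, -5.5, 0], [0, 0, -13.7], 1],
    [[4.3, -6.9, 0], [0, 0, -17.1], 1],
    [[5.2, -8.2, 0], [0, 0, -20.6], 1],
    [[6, -9.6, 0], [0, 0, -24], 1],
    [[6.9, -11, 0], [0, 0, -27.4], 1],
    [[7.6, -12.1, 0], [0, 0, -30.1], 1],
    [[8.1, -12.9, 0], [0, 0, -32.2], 1],
    [[8.4, -13.4, 0], [0, 0, -33.6], 1],
    [[8.6, -13.7, 0], [0, 0, -34.25], 1]
  ]
}}

```text
clock: 8.85
tool_pos: [0.4362, 0.117, 0.2187]
eef_rot: [0.793, 0.609, -0.0, 0.0]
contact_force: [-0.1, 0.5, -4.3]
opening: 0.153
finger_force: 55.0
```

{"name": "carry_out", "arguments": {
  "rows": [
    [[0, 0, 0], [0, 0, 0], 1],
    [[0, 0, 0], [0, 0, 0], 1],
    [[0, 0, 0], [0, 0, 0], 1]
  ]
}}

```text
clock: 9.15
tool_pos: [0.4363, 0.116, 0.2187]
eef_rot: [0.794, 0.608, -0.0, 0.0]
contact_force: [-0.5, 0.4, -3.8]
opening: 0.148
finger_force: 55.0
```

```bash
python3 - <<'E'
from plant import r
from h import *
import pickle
st=r.get_state();print(st["clock"],st["tool_pos"],R.from_quat(st["eef_rot"]).as_matrix().round(4),st["contact_force"],st["moment"],st["q"].round(2))
w=r.snapshot("wrist");pickle.dump(w,open("w6.pkl","wb"));s=r.snapshot("scene");pickle.dump(s,open("s6.pkl","wb"))
a=cv2.resize(w["image"],(448,336));b=cv2.resize(s["image"][80:176,250:350],(350,336),interpolation=cv2.INTER_CUBIC)
cv2.imwrite("pics/w6.png",np.hstack([a,b])[:,:,::-1])
E
```

```text
9.15 [0.43631086 0.11600807 0.21872366] [[ 2.598e-01  9.657e-01  0.000e+00]
 [ 9.657e-01 -2.598e-01 -3.000e-04]
 [-3.000e-04  1.000e-04 -1.000e+00]] [-0.53598811  0.40118407 -3.81629572] [ 0.01091228  0.09184541 -0.00896215] [-0.5   0.51  0.2   2.1  -0.19  0.54 -0.42]
```

View pics/w6.png

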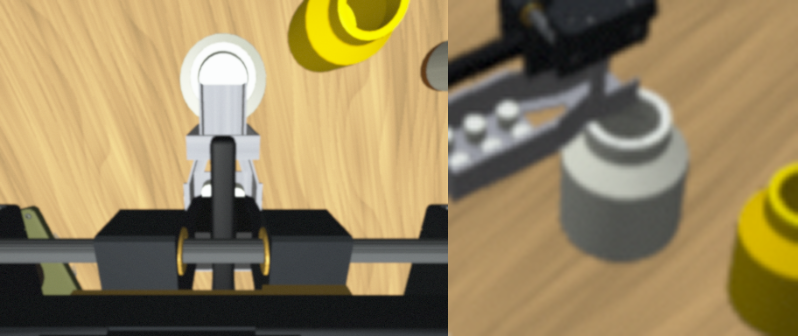

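The wrist picture shows the spout at column 223 over the mouth, also centred at about column 223, with the lip at row 84 before the centre. The scene crop shows the cylinders still in the scoop. Now for the precise offset.

```bash
python3 - <<'E'
from h import *
import pickle
s=pickle.load(open("w6.pkl","rb"));im=s["image"].astype(float).mean(2)
# radial profile edges of the rim's outer/inner circle at z=.118
for dx,dy in((0,0),(0,.003),(.003,0)):
  c=np.array([.460+dx,.2045+dy])
  out=[]
  for ang in range(20,140,12):   # in scoop frame: 90=forward
    a=np.radians(75-90+ang);rad=np.arange(.018,.042,.00025)
    uv=np.array([proj(s,[c[0]+q*np.cos(a),c[1]+q*np.sin(a),.118]) for q in rad],np.float32)
    pr=cv2.remap(im.astype(np.float32),uv[:,0].reshape(1,-1),uv[:,1].reshape(1,-1),cv2.INTER_LINEAR)[0]
    d=np.diff(pr);out.append((ang,round(rad[d.argmin()]*1e3,1),round(rad[d.argmax()]*1e3,1),round(d.min()),round(d.max())))
  print(dx,dy,out)
col=im[70:120,244:266].mean(1);print(list(enumerate(np.diff(col).round(),70)))
st=np.array([.4363,.116]);u=np.array([.2598,.9657])
for v in(94,95,96,97,98):
    p=at(s,255,v,.2187-.069)[:2]-st;print(v,p@u, p@np.array([u[1],-u[0]]))
E
```

```text
0 0 [(20, np.float64(24.5), np.float64(26.3), -10, 8), (32, np.float64(24.3), np.float64(25.8), -13, 14), (44, np.float64(24.3), np.float64(25.5), -14, 14), (56, np.float64(23.8), np.float64(25.8), -15, 15), (68, np.float64(23.5), np.float64(26.0), -17, 16), (80, np.float64(23.5), np.float64(25.3), -18, 18), (92, np.float64(23.3), np.float64(25.8), -19, 19), (104, np.float64(23.0), np.float64(25.0), -21, 18), (116, np.float64(23.0), np.float64(24.8), -18, 20), (128, np.float64(23.0), np.float64(24.5), -19, 19)]
0 0.003 [(20, np.float64(23.8), np.float64(25.3), -11, 12), (32, np.float64(23.3), np.float64(24.8), -13, 15), (44, np.float64(22.3), np.float64(24.3), -15, 16), (56, np.float64(21.8), np.float64(23.8), -18, 17), (68, np.float64(21.0), np.float64(23.5), -18, 16), (80, np.float64(20.5), np.float64(23.0), -19, 16), (92, np.float64(20.5), np.float64(22.8), -20, 19), (104, np.float64(20.0), np.float64(22.0), -22, 18), (116, np.float64(20.2), np.float64(22.0), -21, 20), (128, np.float64(20.2), np.float64(21.8), -20, 19)]
0.003 0 [(20, np.float64(21.5), np.float64(23.0), -10, 8), (3
[... 1152 characters left out ...]
at64(-0.0)), (100, np.float64(0.0)), (101, np.float64(0.0)), (102, np.float64(-0.0)), (103, np.float64(-0.0)), (104, np.float64(0.0)), (105, np.float64(-0.0)), (106, np.float64(0.0)), (107, np.float64(-0.0)), (108, np.float64(0.0)), (109, np.float64(0.0)), (110, np.float64(-0.0)), (111, np.float64(0.0)), (112, np.float64(-0.0)), (113, np.float64(-0.0)), (114, np.float64(0.0)), (115, np.float64(-0.0)), (116, np.float64(-0.0)), (117, np.float64(0.0)), (118, np.float64(0.0))]
94 0.08610881038146276 0.0010495154922207225
95 0.0853883868359339 0.0010497364836875949
96 0.08466654024303279 0.0010499579116773348
97 0.0839432663821884 0.0010501797774845913
98 0.08321856101612284 0.0010504020824091203
```

Aligned: the mouth is where expected and the lip is 6.5 mm short of its centre. I'll lower the scoop now.

{"name": "carry_out", "arguments": {
  "rows": [
    [[0, 0, 0.6], [0, 0, 0], 1],
    [[0, 0, 1.4], [0, 0, 0], 1],
    [[0, 0, 2.1], [0, 0, 0], 1],
    [[0, 0, 2.6], [0, 0, 0], 1],
    [[0, 0, 2.8], [0, 0, 0], 1],
    [[0, 0, 2.9], [0, 0, 0], 1],
    [[0, 0, 2.9], [0, 0, 0], 1],
    [[0, 0, 2.9], [0, 0, 0], 1]
  ]
}}

```text
clock: 10.05
tool_pos: [0.4364, 0.1167, 0.1899]
eef_rot: [0.793, 0.609, 0.0, 0.0]
contact_force: [-1.8, 0.1, -3.9]
opening: 0.148
finger_force: 55.0
```

```bash
cat > st.py <<'E'
from plant import r
from h import *
st=r.get_state();M=R.from_quat(st["eef_rot"]).as_matrix()
print(round(st["clock"],2),"pos",st["tool_pos"].round(4),"pitch",np.degrees(np.arcsin(-M[2,0])).round(2),"F",st["contact_force"].round(2),"M_tool",(M.T@st["moment"]).round(3),"q",st["q"].round(2))
E
python3 st.py
```

```text
10.05 pos [0.4364 0.1167 0.1899] pitch -0.02 F [-1.76  0.11 -3.93] M_tool [0.11  0.019 0.045] q [-0.48  0.56  0.17  2.14 -0.21  0.46 -0.4 ]
```

{"name": "carry_out", "arguments": {
  "rows": [
    [[0, 0, 0.05], [0, 0, 0], 1],
    [[0, 0, 0.1], [0, 0, 0], 1],
    [[0, 0, 0.15], [0, 0, 0], 1],
    [[0, 0, 0.18], [0, 0, 0], 1],
    [[0, 0, 0.18], [0, 0, 0], 1]
  ]
}}

```text
clock: 10.55
tool_pos: [0.4362, 0.1167, 0.1879]
eef_rot: [0.793, 0.609, 0.0, -0.0]
contact_force: [0.8, 0.2, -4.4]
opening: 0.151
finger_force: 55.0
```

{"name": "carry_out", "arguments": {
  "rows": [
    [[0, 0, 0.03], [0, 0, 0], 1],
    [[0, 0, 0.03], [0, 0, 0], 1]
  ]
}}

```text
clock: 10.75
tool_pos: [0.4362, 0.1167, 0.1876]
eef_rot: [0.793, 0.609, -0.0, -0.0]
contact_force: [0.3, 0.7, -4.4]
opening: 0.148
finger_force: 55.0
```

{"name": "carry_out", "arguments": {
  "rows": [
    [[0, 0, 0.03], [0, 0, 0], 1],
    [[0, 0, 0.03], [0, 0, 0], 1]
  ]
}}

```text
clock: 10.95
tool_pos: [0.4362, 0.1167, 0.1873]
eef_rot: [0.793, 0.609, -0.0, -0.0]
contact_force: [0.2, 0.4, -3.9]
opening: 0.148
finger_force: 55.0
```

```bash
python3 st.py
```

```text
10.95 pos [0.4362 0.1167 0.1873] pitch -0.0 F [ 0.21  0.36 -3.88] M_tool [ 0.01   0.001 -0.031] q [-0.47  0.57  0.17  2.14 -0.21  0.45 -0.4 ]
```

{"name": "carry_out", "arguments": {
  "rows": [
    [[0, 0, 0.02], [0, 0, 0], 1],
    [[0, 0, 0.02], [0, 0, 0], 1]
  ]
}}

```text
clock: 11.15
tool_pos: [0.4362, 0.1167, 0.1871]
eef_rot: [0.793, 0.609, 0.0, -0.0]
contact_force: [-0.5, 0.3, -3.2]
opening: 0.148
finger_force: 55.0
```

{"name": "carry_out", "arguments": {
  "rows": [
    [[0, 0, 0.02], [0, 0, 0], 1],
    [[0, 0, 0.02], [0, 0, 0], 1]
  ]
}}

```text
clock: 11.35
tool_pos: [0.4362, 0.1167, 0.1869]
eef_rot: [0.793, 0.609, 0.0, -0.0]
contact_force: [-0.5, -0.5, -3.5]
opening: 0.151
finger_force: 55.0
```

```bash
python3 st.py
```

```text
11.35 pos [0.4362 0.1167 0.1869] pitch -0.0 F [-0.53 -0.49 -3.52] M_tool [ 0.054 -0.118 -0.039] q [-0.47  0.57  0.17  2.14 -0.21  0.45 -0.4 ]
```

{"name": "carry_out", "arguments": {
  "rows": [
    [[0, 0, 0.02], [0, 0, 0], 1],
    [[0, 0, 0.02], [0, 0, 0], 1]
  ]
}}

```text
clock: 11.55
tool_pos: [0.4362, 0.1167, 0.1867]
eef_rot: [0.793, 0.609, -0.0, -0.0]
contact_force: [-0.5, -0.4, -4.4]
opening: 0.147
finger_force: 55.0
```

```bash
python3 st.py
```

```text
11.55 pos [0.4362 0.1167 0.1867] pitch -0.0 F [-0.54 -0.35 -4.38] M_tool [ 0.014 -0.038  0.024] q [-0.47  0.57  0.17  2.14 -0.21  0.45 -0.4 ]
```

{"name": "carry_out", "arguments": {
  "rows": [
    [[0, 0, 0.02], [0, 0, 0], 1],
    [[0, 0, 0.02], [0, 0, 0], 1]
  ]
}}

```text
clock: 11.75
tool_pos: [0.4362, 0.1167, 0.1865]
eef_rot: [0.793, 0.609, -0.0, -0.0]
contact_force: [0.0, 0.3, -3.7]
opening: 0.149
finger_force: 55.0
```

```bash
python3 st.py
```

```text
11.75 pos [0.4362 0.1167 0.1865] pitch -0.0 F [ 0.03  0.26 -3.68] M_tool [ 0.032 -0.008  0.032] q [-0.47  0.57  0.17  2.14 -0.21  0.45 -0.4 ]
```

{"name": "carry_out", "arguments": {
  "rows": [
    [[0, 0, 0.02], [0, 0, 0], 1],
    [[0, 0, 0.02], [0, 0, 0], 1]
  ]
}}

```text
clock: 11.95
tool_pos: [0.4362, 0.1167, 0.1863]
eef_rot: [0.793, 0.609, -0.0, -0.0]
contact_force: [0.2, -0.8, -5.1]
opening: 0.147
finger_force: 55.0
```

```bash
python3 st.py
```

```text
11.95 pos [0.4362 0.1167 0.1863] pitch -0.0 F [ 0.25 -0.8  -5.14] M_tool [ 0.066 -0.063  0.01 ] q [-0.47  0.57  0.17  2.14 -0.21  0.45 -0.4 ]
```

{"name": "carry_out", "arguments": {
  "rows": [
    [[0, 0, 0.02], [0, 0, 0], 1],
    [[0, 0, 0.02], [0, 0, 0], 1]
  ]
}}

```text
clock: 12.15
tool_pos: [0.4362, 0.1167, 0.1861]
eef_rot: [0.793, 0.609, 0.0, -0.0]
contact_force: [-0.0, -0.2, -4.1]
opening: 0.15
finger_force: 55.0
```

```bash
python3 st.py
```

```text
12.15 pos [0.4362 0.1167 0.1861] pitch -0.0 F [-0.04 -0.15 -4.1 ] M_tool [ 0.046 -0.031  0.004] q [-0.47  0.57  0.17  2.14 -0.22  0.45 -0.4 ]
```

{"name": "carry_out", "arguments": {
  "rows": [
    [[0, 0, 0.02], [0, 0, 0], 1],
    [[0, 0, 0.02], [0, 0, 0], 1]
  ]
}}

```text
clock: 12.35
tool_pos: [0.4363, 0.1167, 0.1859]
eef_rot: [0.793, 0.609, 0.0, -0.0]
contact_force: [0.2, -0.0, -3.4]
opening: 0.142
finger_force: 55.0
```

```bash
python3 st.py
```

```text
12.35 pos [0.4363 0.1167 0.1859] pitch -0.01 F [ 0.2  -0.01 -3.38] M_tool [ 0.056 -0.017 -0.015] q [-0.47  0.57  0.17  2.14 -0.22  0.45 -0.4 ]
```

{"name": "carry_out", "arguments": {
  "rows": [
    [[0, 0, 0.02], [0, 0, 0], 1],
    [[0, 0, 0.02], [0, 0, 0], 1]
  ]
}}

```text
clock: 12.55
tool_pos: [0.4363, 0.1166, 0.1858]
eef_rot: [0.793, 0.609, 0.0, 0.0]
contact_force: [-0.8, -0.2, -2.6]
opening: 0.147
finger_force: 55.0
```

```bash
python3 st.py
```

```text
12.55 pos [0.4363 0.1166 0.1858] pitch -0.01 F [-0.81 -0.18 -2.56] M_tool [ 0.079 -0.105 -0.023] q [-0.47  0.57  0.17  2.14 -0.22  0.45 -0.4 ]
```

{"name": "carry_out", "arguments": {
  "rows": [
    [[0, 0, 0.02], [0, 0, 0], 1],
    [[0, 0, 0.02], [0, 0, 0], 1]
  ]
}}

```text
clock: 12.75
tool_pos: [0.4363, 0.1166, 0.1856]
eef_rot: [0.793, 0.609, 0.0, 0.0]
contact_force: [0.0, -0.7, -2.0]
opening: 0.144
finger_force: 55.0
```

```bash
python3 st.py
```

```text
12.75 pos [0.4363 0.1166 0.1856] pitch -0.01 F [ 0.02 -0.75 -1.97] M_tool [ 0.087 -0.014 -0.017] q [-0.47  0.57  0.17  2.14 -0.22  0.44 -0.4 ]
```

{"name": "carry_out", "arguments": {
  "rows": [
    [[0, 0, 0], [0, 0, 0], 1],
    [[0, 0, 0], [0, 0, 0], 1]
  ]
}}

```text
clock: 12.95
tool_pos: [0.4363, 0.1167, 0.1856]
eef_rot: [0.793, 0.609, 0.0, 0.0]
contact_force: [-0.4, -0.4, -2.6]
opening: 0.15
finger_force: 55.0
```

```bash
python3 st.py; python3 - <<'E'
from plant import r
import numpy as np
F=[]
for i in range(6):
    r.snapshot("top");F.append(r.get_state()["contact_force"])
print(np.round(F,2)[:,2],np.mean(F,0))
E
```

```text
12.95 pos [0.4363 0.1167 0.1856] pitch -0.01 F [-0.39 -0.39 -2.58] M_tool [ 0.037 -0.096  0.064] q [-0.47  0.57  0.17  2.14 -0.22  0.44 -0.4 ]
[-1.32 -1.67 -0.95 -0.65 -2.51 -2.1 ] [-0.38791786 -0.61742173 -1.53333618]
```

The spout is resting on the rim with about 2.3 N, level. I'll tip it about the rim in 3° steps, checking force each time.

{"name": "carry_out", "arguments": {
  "rows": [
    [[0.18, 0, -0.195], [0, -1.5, 0], 1],
    [[0.364, 0, -0.385], [0, -3, 0], 1],
    [[0.364, 0, -0.385], [0, -3, 0], 1]
  ]
}}

```text
clock: 13.55
tool_pos: [0.4376, 0.1216, 0.1893]
eef_rot: [0.792, 0.61, -0.02, 0.016]
contact_force: [0.3, 0.2, -3.6]
opening: 0.145
finger_force: 55.0
```

```bash
cat > f.py <<'E'
from plant import r
from h import *
F=[];M=[]
for i in range(3):
    r.snapshot("top");s=r.get_state();F.append(s["contact_force"]);M.append(R.from_quat(s["eef_rot"]).inv().apply(s["moment"]))
m=R.from_quat(s["eef_rot"]).as_matrix()
print(round(s["clock"],2),s["tool_pos"].round(4),"pitch",np.degrees(np.arcsin(-m[2,0])).round(2),"F",np.mean(F,0).round(2),np.round(F,1)[:,2],"My",np.mean(M,0).round(3))
E
python3 f.py
```

```text
13.7 [0.4369 0.1201 0.1892] pitch 2.99 F [ 0.64 -0.54 -3.04] [-3.2 -2.3 -3.6] My [ 0.063  0.098 -0.011]
```

{"name": "carry_out", "arguments": {
  "rows": [
    [[0.18, 0, -0.19], [0, -1.5, 0], 1],
    [[0.364, 0, -0.375], [0, -3, 0], 1],
    [[0.364, 0, -0.375], [0, -3, 0], 1]
  ]
}}

```text
clock: 14.0
tool_pos: [0.4384, 0.1247, 0.1928]
eef_rot: [0.792, 0.609, -0.041, 0.032]
contact_force: [0.5, 0.7, -3.5]
opening: 0.147
finger_force: 55.0
```

```bash
python3 f.py
```

```text
14.15 [0.4379 0.1234 0.1928] pitch 5.98 F [-0.3   0.17 -3.21] [-3.1 -3.5 -3. ] My [ 0.067  0.221 -0.006]
```

{"name": "carry_out", "arguments": {
  "rows": [
    [[0.18, 0, -0.185], [0, -1.5, 0], 1],
    [[0.364, 0, -0.37], [0, -3, 0], 1],
    [[0.364, 0, -0.37], [0, -3, 0], 1]
  ]
}}

```text
clock: 14.45
tool_pos: [0.4396, 0.1288, 0.1961]
eef_rot: [0.79, 0.608, -0.062, 0.048]
contact_force: [0.6, -0.5, -3.3]
opening: 0.149
finger_force: 55.0
```

```bash
python3 f.py
```

```text
14.6 [0.4391 0.1276 0.1961] pitch 8.99 F [-0.24  0.02 -3.6 ] [-4.2 -3.8 -2.8] My [ 0.075  0.337 -0.024]
```

{"name": "carry_out", "arguments": {
  "rows": [
    [[0, 0, 0.02], [0, 0, 0], 1],
    [[0, 0, 0.02], [0, 0, 0], 1]
  ]
}}

```text
clock: 14.8
tool_pos: [0.4391, 0.1274, 0.196]
eef_rot: [0.791, 0.607, -0.062, 0.048]
contact_force: [0.1, 0.5, -2.9]
opening: 0.147
finger_force: 55.0
```

```bash
python3 f.py
```

```text
14.95 [0.4391 0.1275 0.196 ] pitch 9.0 F [-0.38  0.16 -3.29] [-3.5 -3.1 -3.3] My [ 0.087  0.272 -0.001]
```

{"name": "carry_out", "arguments": {
  "rows": [
    [[0.18, 0, -0.175], [0, -1.5, 0], 1],
    [[0.364, 0, -0.35], [0, -3, 0], 1],
    [[0.364, 0, -0.35], [0, -3, 0], 1]
  ]
}}

```text
clock: 15.25
tool_pos: [0.4409, 0.1338, 0.1987]
eef_rot: [0.788, 0.607, -0.082, 0.064]
contact_force: [0.8, -0.2, -3.9]
opening: 0.148
finger_force: 55.0
```

```bash
python3 f.py
```

```text
15.4 [0.4403 0.1321 0.1988] pitch 12.0 F [ 0.3   0.17 -3.35] [-3.  -4.2 -2.8] My [ 0.048  0.453 -0.001]
```

{"name": "carry_out", "arguments": {
  "rows": [
    [[0.18, 0, -0.17], [0, -1.5, 0], 1],
    [[0.364, 0, -0.345], [0, -3, 0], 1],
    [[0.364, 0, -0.345], [0, -3, 0], 1]
  ]
}}

```text
clock: 15.7
tool_pos: [0.442, 0.1376, 0.2013]
eef_rot: [0.786, 0.605, -0.103, 0.08]
contact_force: [0.5, 1.0, -2.5]
opening: 0.147
finger_force: 55.0
```

```bash
python3 f.py; python3 - <<'E'
from plant import r
from h import *
w=r.snapshot("wrist");s=r.snapshot("scene")
a=cv2.resize(w["image"],(448,336));b=cv2.resize(s["image"][80:176,250:350],(350,336),interpolation=cv2.INTER_CUBIC)
cv2.imwrite("pics/w7.png",np.hstack([a,b])[:,:,::-1])
E
```

```text
15.85 [0.4414 0.1361 0.2014] pitch 14.99 F [ 0.54  0.9  -3.14] [-2.9 -4.2 -2.2] My [0.049 0.602 0.014]
```

View pics/w7.png

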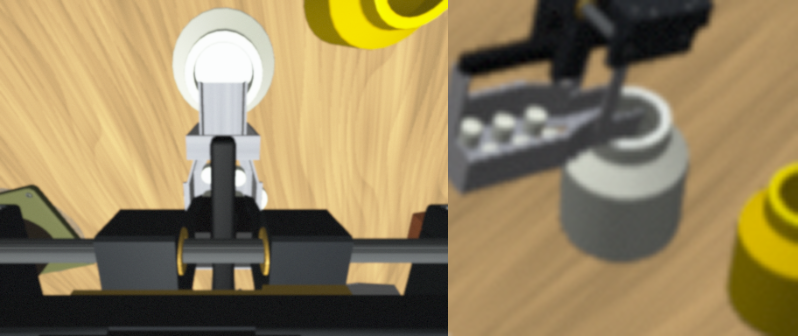

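At 15° the spout is in the mouth, with its edge at row 84 and inside the rim. The cylinders are still standing in the trough.

{"name": "carry_out", "arguments": {
  "rows": [
    [[0.18, 0, -0.17], [0, -1.5, 0], 1],
    [[0.364, 0, -0.345], [0, -3, 0], 1],
    [[0.364, 0, -0.345], [0, -3, 0], 1]
  ]
}}

```text
clock: 16.25
tool_pos: [0.4431, 0.1419, 0.2036]
eef_rot: [0.783, 0.602, -0.124, 0.096]
contact_force: [0.5, 2.1, -2.5]
opening: 0.148
finger_force: 55.0
```

```bash
python3 f.py
```

```text
16.4 [0.4426 0.1405 0.2038] pitch 17.99 F [ 0.1   0.59 -2.67] [-2.8 -3.1 -2.1] My [0.045 0.743 0.025]
```

{"name": "carry_out", "arguments": {
  "rows": [
    [[0.18, 0, -0.175], [0, -1.5, 0], 1],
    [[0.364, 0, -0.355], [0, -3, 0], 1],
    [[0.364, 0, -0.355], [0, -3, 0], 1]
  ]
}}

```text
clock: 16.7
tool_pos: [0.4443, 0.1462, 0.2058]
eef_rot: [0.779, 0.6, -0.144, 0.111]
contact_force: [0.9, 0.2, -2.1]
opening: 0.151
finger_force: 55.0
```

```bash
python3 f.py
```

```text
16.85 [0.4438 0.1448 0.2061] pitch 20.99 F [ 0.6   0.64 -1.64] [-1.9 -2.5 -0.5] My [ 0.011  0.798 -0.02 ]
```

{"name": "carry_out", "arguments": {
  "rows": [
    [[0.18, 0, -0.19], [0, -1.5, 0], 1],
    [[0.364, 0, -0.38], [0, -3, 0], 1],
    [[0.364, 0, -0.38], [0, -3, 0], 1]
  ]
}}

```text
clock: 17.15
tool_pos: [0.4454, 0.1508, 0.208]
eef_rot: [0.775, 0.597, -0.165, 0.127]
contact_force: [0.9, 1.5, -2.1]
opening: 0.148
finger_force: 55.0
```

```bash
python3 f.py;  python3 - <<'E'
from plant import r
from h import *
w=r.snapshot("wrist");s=r.snapshot("scene")
a=cv2.resize(w["image"],(448,336));b=cv2.resize(s["image"][80:176,250:350],(350,336),interpolation=cv2.INTER_CUBIC)
cv2.imwrite("pics/w8.png",np.hstack([a,b])[:,:,::-1])
E
```

```text
17.3 [0.445  0.1494 0.2082] pitch 23.99 F [ 0.23  1.21 -1.75] [-1.4 -2.7 -1.2] My [-0.023  0.951  0.03 ]
```

View pics/w8.png

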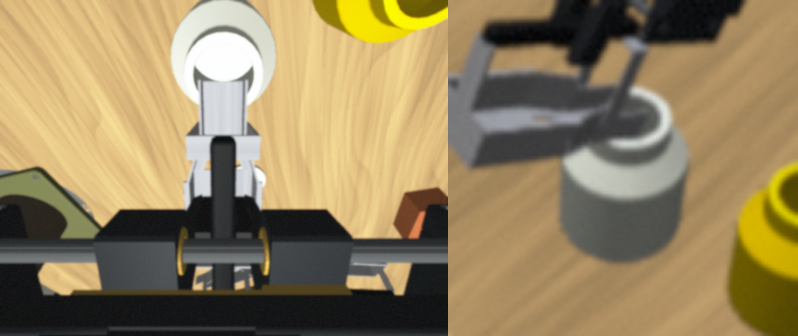

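In the scene crop the visible part of the trough now looks empty. There is a white spot at wrist (262,177), just right of the scoop's side, which I'll check.

```bash
python3 - <<'E'
from plant import r
from h import *
t=r.snapshot("top");w=r.snapshot("wrist");s=r.snapshot("scene")
for z in(0,.03,.13,.16):print(z,at(w,299,202,z).round(3))
a=cv2.resize(w["image"][60:240,190:330],(350,450),interpolation=cv2.INTER_CUBIC)
b=cv2.resize(s["image"][80:176,240:340],(440,450),interpolation=cv2.INTER_CUBIC)
cv2.imwrite("pics/w9.png",np.hstack([a,b])[:,:,::-1])
print(proj(s,[.43,-.02,.02]))
# count whites on lid/bench in top view
im=t["image"].astype(int);hsv=cv2.cvtColor(t["image"],cv2.COLOR_RGB2HSV)
for b in blobs((im.min(2)>140)&(hsv[...,1]<40),8):
    v,u=np.nonzero(b);print(len(u),u.mean().round(1),v.mean().round(1),at(t,u.mean(),v.mean(),0).round(3))
E
```

```text
0 [ 0.472 -0.026  0.   ]
0.03 [0.472 0.002 0.03 ]
0.13 [0.474 0.096 0.13 ]
0.16 [0.475 0.124 0.16 ]
(np.float64(235.2325817236669), np.float64(179.22387725877056))
376 179.1 107.4 [0.802 0.162 0.   ]
227 356.6 148.5 [ 0.674 -0.364  0.   ]
145 350.3 180.0 [ 0.58  -0.343  0.   ]
9 363.2 173.3 [ 0.6   -0.381  0.   ]
1406 11.8 234.3 [0.428 0.641 0.   ]
24 171.5 213.0 [0.487 0.181 0.   ]
180 193.3 222.5 [0.459 0.117 0.   ]
521 239.8 227.9 [ 0.442 -0.018  0.   ]
124 188.7 237.4 [0.416 0.13  0.   ]
22 164.9 235.9 [0.421 0.199 0.   ]
275 346.6 266.6 [ 0.33  -0.325  0.   ]
415 425.4 287.9 [ 0.268 -0.549  0.   ]
11 373.9 288.6 [ 0.267 -0.401  0.   ]
410 489.7 299.0 [ 0.236 -0.731  0.   ]
44 366.0 297.2 [ 0.243 -0.378  0.   ]
```

View pics/w9.png

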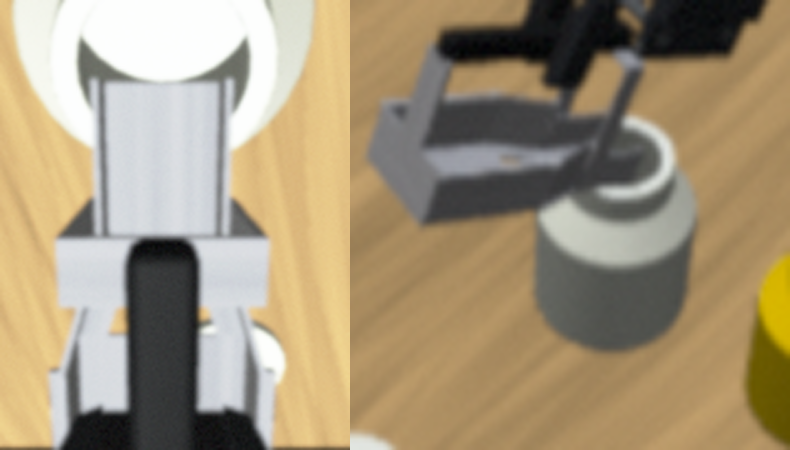

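The white spot is the lid on the bench: its ray meets the bench at the lid's edge (0.472, -0.026). The trough and spout look empty in both views. I'll tip further to be sure nothing stays behind.

{"name": "carry_out", "arguments": {
  "rows": [
    [[0.18, 0, -0.195], [0, -1.5, 0], 1],
    [[0.364, 0, -0.38], [0, -3, 0], 1],
    [[0.364, 0, -0.38], [0, -3, 0], 1]
  ]
}}

```text
clock: 17.85
tool_pos: [0.4466, 0.1555, 0.2098]
eef_rot: [0.771, 0.593, -0.185, 0.143]
contact_force: [0.8, 1.9, -1.9]
opening: 0.145
finger_force: 55.0
```

```bash
python3 f.py
```

```text
18.0 [0.4462 0.1542 0.2102] pitch 26.99 F [ 0.81  1.13 -1.87] [-1.7 -1.  -2.9] My [-0.004  1.     0.006]
```

{"name": "carry_out", "arguments": {
  "rows": [
    [[0.18, 0, -0.195], [0, -1.5, 0], 1],
    [[0.364, 0, -0.38], [0, -3, 0], 1],
    [[0.364, 0, -0.38], [0, -3, 0], 1]
  ]
}}

```text
clock: 18.3
tool_pos: [0.4478, 0.1602, 0.2115]
eef_rot: [0.765, 0.589, -0.205, 0.158]
contact_force: [0.2, 0.8, -2.8]
opening: 0.148
finger_force: 55.0
```

```bash
python3 f.py
```

```text
18.45 [0.4475 0.1589 0.2119] pitch 29.99 F [ 0.78  0.92 -1.92] [-2.6 -1.6 -1.6] My [-0.038  1.092 -0.013]
```

```bash
python3 - <<'E'
from plant import r
from h import *
import pickle
s6=pickle.load(open("s6.pkl","rb"));w6=pickle.load(open("w6.pkl","rb"))
s=r.snapshot("scene");w=r.snapshot("wrist")
def white(d,roi,T):
    im=d["image"].astype(int)[roi[0]:roi[1],roi[2]:roi[3]].min(2);out=[]
    for b in blobs(im>T,3):
        v,u=np.nonzero(b);out.append((len(u),int(u.mean()+roi[2]),int(v.mean()+roi[0]),int(im[b].max())))
    return out
print("scene before",white(s6,(90,160,240,300),170));print("scene now",white(s,(80,150,225,300),170))
print("wrist before",white(w6,(175,240,205,300),215));print("wrist now",white(w,(150,240,205,300),215))
E
```

```text
scene before [(19, 266, 110, 223), (20, 257, 114, 224), (20, 270, 116, 220), (20, 294, 118, 212), (9, 249, 118, 220), (20, 262, 120, 218), (146, 290, 128, 197), (20, 252, 124, 220)]
scene now [(5, 298, 120, 191), (132, 291, 128, 196)]
wrist before [(120, 235, 217, 253), (79, 273, 219, 253)]
wrist now [(28, 242, 150, 220), (22, 259, 150, 222), (7, 268, 150, 219), (1091, 227, 184, 226), (295, 283, 162, 223), (612, 284, 191, 253), (90, 212, 221, 222), (85, 296, 220, 221)]
```

All six white spots are gone from the trough and nothing stray is on the bench. I'll press slightly and hold briefly.

{"name": "carry_out", "arguments": {
  "rows": [
    [[0.005, 0, 0.01], [0, 0, 0], 1],
    [[0.005, 0, 0.01], [0, 0, 0], 1],
    [[0.005, 0, 0.01], [0, 0, 0], 1],
    [[0.005, 0, 0.01], [0, 0, 0], 1],
    [[0.005, 0, 0.01], [0, 0, 0], 1],
    [[0.005, 0, 0.01], [0, 0, 0], 1]
  ]
}}

```text
clock: 19.15
tool_pos: [0.4475, 0.1586, 0.2121]
eef_rot: [0.766, 0.588, -0.205, 0.158]
contact_force: [0.2, 1.3, -1.8]
opening: 0.149
finger_force: 55.0
```

```bash
python3 f.py;python3 f.py; python3 - <<'E'
from h import *
# retreat: from pitch 30 -> pitch 30 lifted; then level. tool frame at pitch 30
R0=tool(75,30);p0=np.array([.4475,.1589,.2119])
u=np.array([np.cos(np.radians(75)),np.sin(np.radians(75)),0])
up=p0+[0,0,.03]-u*.01
print("lift",rel(p0,R0,up,R0))
p1=np.array([.4363,.116,.2187])-u*.04+[0,0,.03]
print("level",rel(up,R0,p1,tool(75)),p1)
E
```

```text
19.3 [0.4474 0.1586 0.212 ] pitch 30.0 F [ 0.84  1.46 -0.9 ] [-1.1 -0.9 -0.7] My [0.002 0.953 0.01 ]
19.45 [0.4475 0.1586 0.212 ] pitch 30.0 F [ 0.36  1.06 -1.31] [-1.2 -1.6 -1.1] My [-0.018  0.948  0.011]
lift (array([-2.37, -0.  , -2.1 ]), array([0., 0., 0.]))
level (array([-6.78,  0.03,  3.13]), array([-0., 30.,  0.])) [0.42594724 0.07736297 0.2487    ]
```

{"name": "carry_out", "arguments": {
  "rows": [
    [[-0.1, 0, -0.2], [0, 0, 0], 1],
    [[-0.3, 0, -0.5], [0, 0, 0], 1],
    [[-0.6, 0, -1.1], [0, 0, 0], 1],
    [[-1.1, 0, -1.9], [0, 0, 0], 1],
    [[-1.5, 0, -2.6], [0, 0, 0], 1],
    [[-1.5, 0, -2.6], [0, 0, 0], 1]
  ]
}}

```text
clock: 20.05
tool_pos: [0.4481, 0.1587, 0.2433]
eef_rot: [0.767, 0.588, -0.204, 0.158]
contact_force: [0.3, 0.5, -3.8]
opening: 0.147
finger_force: 55.0
```

{"name": "carry_out", "arguments": {
  "rows": [
    [[-1, 0, 0.2], [0, 3, 0], 1],
    [[-2.2, 0, 0.7], [0, 7.5, 0], 1],
    [[-3.4, 0, 1.2], [0, 12, 0], 1],
    [[-4.7, 0, 1.9], [0, 17, 0], 1],
    [[-5.8, 0, 2.6], [0, 22, 0], 1],
    [[-6.8, 0, 3.1], [0, 26, 0], 1],
    [[-7.6, 0, 3.6], [0, 30, 0], 1],
    [[-7.6, 0, 3.6], [0, 30, 0], 1]
  ]
}}

```text
clock: 20.85
tool_pos: [0.4241, 0.0731, 0.2493]
eef_rot: [0.796, 0.606, -0.001, -0.0]
contact_force: [-0.1, 0.4, -3.3]
opening: 0.152
finger_force: 55.0
```

```bash
python3 f.py; python3 f.py; python3 - <<'E'
from plant import r
from h import *
st=r.get_state();p0=st["tool_pos"];R0=R.from_quat(st["eef_rot"])
mid=np.array([.455,-.06,.23]);print(rel(p0,R0,mid,tool(40)));print(rel(mid,tool(40),[.485,-.2034,.20],tool(6.5)))
s=r.snapshot("scene");im=s["image"].astype(int).min(2)
for b in blobs(im[90:220,200:330]>200,3):
    v,u=np.nonzero(b);print(len(u),int(u.mean()+200),int(v.mean()+90),im[90:220,200:330][b].max())
E
```

```text
21.0 [0.426  0.0783 0.2488] pitch 0.03 F [ 0.23  0.19 -2.83] [-2.2 -3.7 -2.6] My [ 0.079 -0.027  0.033]
21.15 [0.426  0.0791 0.2486] pitch 0.03 F [ 0.36  0.5  -3.66] [-4.1 -3.2 -3.6] My [ 0.083 -0.013 -0.005]
(array([-12.71,   6.36,   1.87]), array([-0.00e+00,  3.00e-02,  3.52e+01]))
(array([-6.92, 12.91,  3.  ]), array([ 0. ,  0. , 33.5]))
21 291 112 216
27 310 114 218
372 239 182 226
```

The scoop's weight fell from about 4.1 N to 3.3 N, which is six cylinders' worth. I'll return it to its original spot.

{"name": "carry_out", "arguments": {
  "rows": [
    [[-0.5, 0.3, 0.1], [0, 0, 1.5], 1],
    [[-1.8, 0.9, 0.3], [0, 0, 5], 1],
    [[-3.6, 1.8, 0.5], [0, 0, 10], 1],
    [[-5.4, 2.7, 0.8], [0, 0, 15], 1],
    [[-7.2, 3.6, 1.1], [0, 0, 20], 1],
    [[-9, 4.5, 1.3], [0, 0, 25], 1],
    [[-10.8, 5.4, 1.6], [0, 0, 30], 1],
    [[-12.7, 6.4, 1.9], [0, 0, 35], 1]
  ]
}}

```text
clock: 22.0
tool_pos: [0.4546, -0.0635, 0.2296]
eef_rot: [0.941, 0.339, -0.0, 0.0]
contact_force: [-0.7, -0.0, -2.8]
opening: 0.153
finger_force: 55.0
```

{"name": "carry_out", "arguments": {
  "rows": [
    [[-1, 1.8, 0.4], [0, 0, 5], 1],
    [[-2, 3.7, 0.8], [0, 0, 10], 1],
    [[-3, 5.6, 1.2], [0, 0, 15], 1],
    [[-4, 7.5, 1.7], [0, 0, 20], 1],
    [[-5, 9.3, 2.1], [0, 0, 25], 1],
    [[-6, 11.2, 2.5], [0, 0, 29], 1],
    [[-6.6, 12.3, 2.8], [0, 0, 32], 1],
    [[-6.9, 12.9, 3], [0, 0, 33.5], 1],
    [[-6.9, 12.9, 3], [0, 0, 33.5], 1],
    [[-6.9, 12.9, 3], [0, 0, 33.5], 1]
  ]
}}

```text
clock: 23.0
tool_pos: [0.4846, -0.2037, 0.1997]
eef_rot: [0.998, 0.057, -0.0, -0.001]
contact_force: [-0.4, -0.1, -3.3]
opening: 0.147
finger_force: 55.0
```

```bash
python3 st.py
```

```text
23.0 pos [ 0.4846 -0.2037  0.1997] pitch 0.03 F [-0.39 -0.07 -3.35] M_tool [ 0.031 -0.149  0.004] q [-0.    0.68  0.53  1.93 -0.53  0.68 -0.61]
```

{"name": "carry_out", "arguments": {
  "rows": [
    [[0, 0, 1.5], [0, 0, 0], 1],
    [[0, 0, 4], [0, 0, 0], 1],
    [[0, 0, 7], [0, 0, 0], 1],
    [[0, 0, 9.5], [0, 0, 0], 1],
    [[0, 0, 11.2], [0, 0, 0], 1],
    [[0, 0, 12.2], [0, 0, 0], 1],
    [[0, 0, 12.7], [0, 0, 0], 1],
    [[0, 0, 12.9], [0, 0, 0], 1],
    [[0, 0, 12.9], [0, 0, 0], 1],
    [[0, 0, 12.95], [0, 0, 0], 1],
    [[0, 0, 12.95], [0, 0, 0], 1]
  ]
}}

```text
clock: 24.1
tool_pos: [0.4853, -0.2048, 0.0709]
eef_rot: [0.998, 0.057, 0.0, 0.0]
contact_force: [-0.3, 0.3, -3.5]
opening: 0.148
finger_force: 55.0
```

```bash
python3 f.py
```

```text
24.25 [ 0.4851 -0.2047  0.0706] pitch -0.03 F [-0.19  0.18 -3.12] [-3.5 -2.9 -2.9] My [ 0.001 -0.121  0.004]
```

{"name": "carry_out", "arguments": {
  "rows": [
    [[0, 0, 0.05], [0, 0, 0], 1],
    [[0, 0, 0.1], [0, 0, 0], 1],
    [[0, 0, 0.14], [0, 0, 0], 1],
    [[0, 0, 0.14], [0, 0, 0], 1]
  ]
}}

```text
clock: 24.65
tool_pos: [0.4849, -0.2047, 0.0689]
eef_rot: [0.998, 0.057, -0.0, -0.0]
contact_force: [0.8, -0.3, -3.2]
opening: 0.148
finger_force: 55.0
```

```bash
python3 f.py
```

```text
24.8 [ 0.4848 -0.2047  0.0689] pitch 0.01 F [-0.03 -0.07 -2.75] [-2.7 -2.2 -3.3] My [-0.    -0.138  0.009]
```

Nearly touching, so I'll go a touch lower and then release.

{"name": "carry_out", "arguments": {
  "rows": [
    [[0, 0, 0.03], [0, 0, 0], 1],
    [[0, 0, 0.05], [0, 0, 0], 1],
    [[0, 0, 0.05], [0, 0, 0], 1]
  ]
}}

```text
clock: 25.1
tool_pos: [0.485, -0.2046, 0.0686]
eef_rot: [0.998, 0.057, 0.0, -0.0]
contact_force: [0.0, 0.5, -0.5]
opening: 0.148
finger_force: 55.0
```

```bash
python3 f.py
```

```text
25.25 [ 0.4849 -0.2046  0.0686] pitch -0.01 F [-0.47  1.2   0.38] [-0.4  1.   0.6] My [ 0.131 -0.159  0.006]
```

{"name": "carry_out", "arguments": {
  "rows": [
    [[0, 0, 0], [0, 0, 0], 0.8],
    [[0, 0, 0], [0, 0, 0], 0.7],
    [[0, 0, 0], [0, 0, 0], 0.5],
    [[0, 0, 0], [0, 0, 0], 0.2],
    [[0, 0, 0], [0, 0, 0], 0],
    [[0, 0, 0], [0, 0, 0], 0],
    [[0, 0, 0], [0, 0, 0], 0],
    [[0, 0, 0], [0, 0, 0], 0],
    [[0, 0, 0], [0, 0, 0], 0],
    [[0, 0, 0], [0, 0, 0], 0]
  ]
}}

```text
clock: 26.25
tool_pos: [0.4849, -0.2047, 0.0684]
eef_rot: [0.998, 0.057, 0.0, -0.0]
contact_force: [0.1, 0.1, 0.5]
opening: 0.987
finger_force: 0.0
```

{"name": "carry_out", "arguments": {
  "rows": [
    [[0, 0, -1], [0, 0, 0], 0],
    [[0, 0, -3], [0, 0, 0], 0],
    [[0, 0, -6], [0, 0, 0], 0],
    [[0, 0, -10], [0, 0, 0], 0],
    [[0, 0, -14], [0, 0, 0], 0],
    [[0, 0, -18], [0, 0, 0], 0],
    [[0, 0, -20], [0, 0, 0], 0],
    [[0, 0, -20], [0, 0, 0], 0],
    [[0, 0, -20], [0, 0, 0], 0]
  ]
}}

```text
clock: 27.15
tool_pos: [0.4847, -0.2043, 0.2687]
eef_rot: [0.998, 0.057, 0.0, -0.0]
contact_force: [0.0, 0.2, 0.1]
opening: 1.002
finger_force: 0.0
```

```bash
python3 st.py; python3 - <<'E'
from plant import r
from h import *
import pickle
old=pickle.load(open("top.pkl","rb"));t=r.snapshot("top");s=r.snapshot("scene");w=r.snapshot("wrist");so=pickle.load(open("scene.pkl","rb"))
def wh(t,T=140):
    im=t["image"].astype(int);hsv=cv2.cvtColor(t["image"],cv2.COLOR_RGB2HSV);o=[]
    for b in blobs((im.min(2)>T)&(hsv[...,1]<40),30):
        v,u=np.nonzero(b);o.append((len(u),u.mean().round(1),v.mean().round(1)))
    return o
print("top old",wh(old));print("top now",wh(t))
im=w["image"].astype(int);g=im[:,250:266].mean((1,2));print("wrist lip edge",[(i,round(x,1)) for i,x in enumerate(np.diff(g)) if abs(x)>8 and i<240])
a=im[:240,230:290].min(2)>235;print([(int(b.sum())) for b in blobs(a,3)])
print("scene whites old/now near scoop",[x for x in wh(so,200) if 150<x[1]<240],[x for x in wh(s,200) if 150<x[1]<240])
E
```

```text
27.15 pos [ 0.4847 -0.2043  0.2687] pitch -0.03 F [0.01 0.16 0.1 ] M_tool [-0.024 -0.174  0.042] q [-0.06  0.59  0.62  1.85 -0.45  0.84 -0.67]
top old [(367, np.float64(179.1), np.float64(107.3)), (923, np.float64(158.1), np.float64(222.0)), (3458, np.float64(17.9), np.float64(254.7)), (45, np.float64(300.8), np.float64(215.8)), (514, np.float64(239.8), np.float64(228.0)), (43, np.float64(301.8), np.float64(225.4)), (46, np.float64(302.0), np.float64(234.6)), (406, np.float64(425.4), np.float64(287.9)), (398, np.float64(489.7), np.float64(298.9))]
top now [(41, np.float64(371.5), np.float64(62.5)), (101, np.float64(399.5), np.float64(67.7)), (77, np.float64(83.1), np.float64(70.0)), (383, np.float64(179.2), np.float64(107.5)), (284, np.float64(356.4), np.float64(148.1)), (80, np.float64(300.4), np.float64(187.8)), (1022, np.float64(157.9), np.float64(221.5)), (3546, np.float64(18.1), np.float64(254.8)), (531, np.float64(239.8), np.float64(227.9)), (33, np.float64(358.9), np.float64(254.2)), (422, np.float64(349.5), np.float64(271.6)), (422, np.float64(425.4), np.float64(288.0)), (423, np.float64(489.7), np.float64(298.9))]
wrist lip edge [(128, np.float64(-13.4)), (129, np.float64(-27.1)), (130, np.float64(-30.2)), (131, np.float64(-16.3)), (208, np.float64(-9.9)), (209, np.float64(-18.1)), (210, np.float64(-12.9)), (216, np.float64(9.8)), (232, np.float64(8.1)), (233, np.float64(18.9)), (234, np.float64(20.0)), (235, np.float64(11.8))]
[]
scene whites old/now near scoop [(361, np.float64(239.4), np.float64(182.8))] [(388, np.float64(239.5), np.float64(182.7))]
```

```bash
python3 -c "
from plant import r
print(r.finish_job())"
```

```text
the job is handed in; nothing more can be done
None
```

The job is handed in with no verdict returned: by camera and force readings, the cylinders all left the scoop at the jar, none showed on the bench, the jar and lid had not moved, and the empty scoop is back where it started and released.

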